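Slide case off the drying bench onto the slide box

TASK

Take the shorter of the two flat slide cases lying in the lanes of the drying bench: slide it along its lane towards the robot until well over a third of it, but less than half, sticks out over the bench's front edge, grip it there by its two sides, and stack it flat on top of the narrow wooden slide box, centred and lined up lengthwise with it. Do not let the case fall to the table, and leave the long case, the square box and the small bottle where they are.

Things in the scene. Friction and masses are not known exactly. Their poses are not given: they have to be found in the camera images.
- case: the case to move: a flat black plastic slide case, two whitish windows on top, 90 mm long (x), 52 wide (y), 8 thick, about 45 g, loose. Origin at the centre of its underside, z up. It lies in either lane, x along the lane, near end 40 to 75 mm behind the front edge, 2 mm of play to the ribs on each side; it slides freely and tips off once over half of it (45 mm) overhangs.
- long_case: bystander: a like case but 150 mm long with three windows, 52 mm wide, 8 mm thick, in the other lane. Origin at the centre of its underside.
- edge (a point): middle of the front edge of the fixed drying bench's top, at lane-floor level, 60 mm above the table; x points back along the lanes (away from the robot), y left, z up. White block, aluminium top, 220 mm long, 150 wide; two 56 mm lanes centred at y = +31 and -31 mm, open at both ends. Ribs stand 7 mm above the lane floors, so a case in its lane cannot be gripped. Before the edge: free space down to the table.
- slide_box: the box to stack on: a narrow, closed dark wooden slide box, 110 mm long (x), 36 mm wide (y), 50 mm high, 0.5 kg, standing loose on the table to the left or right of the bench, free table all round; 16 mm narrower than the case. Origin at the centre of its underside, z up.
- box_top (a point): centre of the slide box's flat top face, 50 mm above the table; axes as the slide box's.
- square_box: bystander: a squat closed dark wooden box, 75 x 75 mm, 40 mm high, loose on the other side of the bench. Origin at the centre of its underside.
- oil_bottle: bystander: a small amber bottle with a black cap, 32 mm across, 75 mm high, loose, left of the far end of the bench. Origin at the centre of its underside.
Not all that is in view belongs to the job. What is shaped like the case but blue, green or purple is not meant.

How it is judged (in metres and radians):
On the way:
1. the case lies flat in its lane with 20 to 45 mm of it out over the bench's front edge (x of case in the frame of edge between 0 and 0.025 m and z of case in the frame of edge between -0.004 and 0.005 m and angle between case's own z axis and vertical below 0.1 rad), for 0.2 s.
At the end, for the whole second after the job is handed in: The shorter case lies at rest flat on top of the upright slide box, its centre within 18 mm of the middle of the box's top and its length within 12 degrees of the box's length (either way round) (horizontal distance between case and box_top below 0.018 m and z of case in the frame of box_top between -0.004 and 0.005 m and angle between the x axis of case and the x axis of slide_box, either way round below 0.21 rad and angle between each of case, slide_box's own z axis and vertical below 0.1 rad and height (world z) of slide_box below 0.01 m and linear speed of case below 0.02 m/s and angular speed of case below 0.2 rad/s); the robot touches nothing.
It fails at once if the case falls to the table (height (world z) of case below 0.02 m).
It fails at once if the long case is shifted more than 25 mm (distance of long_case from where it was at the start of the episode above 0.025 m).
It fails at once if the square box is shifted more than 25 mm (distance of square_box from where it was at the start of the episode above 0.025 m).
It fails at once if the bottle is shifted more than 25 mm (distance of oil_bottle from where it was at the start of the episode above 0.025 m).
It also fails if it takes over 50 s, if anything falls off the work surface, if the arm or the gripper's body presses on something with over 40 N, if the wrist force passes 120 N, or if a joint passes its speed limit or range.

ROBOT

A 6-joint arm with a two-finger parallel gripper is mounted at the origin on the work surface. World frame = base frame: x ahead of the robot, y to its left, z up, the work surface at z = 0. Lengths are in mm, angles in rad, forces in N, time in s.
With the tool pointing down it reaches from about 350 to 850 mm from the base axis. Payload 8.1 kg.
Tool frame: the origin (TCP) lies at the very end of the fingers, on their centre line; the grasp point (between the pads) lies 19 mm behind it (arm.grasp_offset is the distance from the TCP to the grasp point, in mm); z points along the fingers, y is the line along which they close (so a half turn about z gives the same grasp; the last joint's range is limited). The gripper opens to 85 mm and grips with 20 to 120 N. Pads are 22 mm wide; open, the fingers measure 114 mm over their backs; the gripper's body (76 mm by 85 mm) begins 54 mm behind the grasp point. The pads swing forward as they close: fully open they stand 13 mm farther back than shut.
Start: joints at [1.167, 0.13, 1.488, -0, 1.523, -0.085], TCP at [188.035, 569.779, 231.292] pointing down, gripper open.
Joint ranges: [-2.96, 2.96], [-0.89, 2.26], [0.02, 2.5], [-1.34, 4.48], [0, 2.73], [-2.66, 2.66]. Speed limits (rad/s): [2.39, 2.39, 2.79, 3.14, 3.14, 3.14].

INTERFACE

Orientations are given as a unit quaternion [x, y, z, w].
In Python, from bench import arm, ik, optics, readout gives the robot as it stands. Calls block until the motion is done:
- arm.move_to(position, orientation): joint-space move of the TCP to a pose.
- arm.move_straight(position, attitude=None, speed=150, max_force=None): straight line of the TCP; attitude=None keeps the orientation; speed is the mean speed in mm/s. With max_force (N) it stops when the force on the tool has changed by that much, and returns True; else False.
- arm.goto_joints(angles): joint-space move.
- arm.command_gripper(opening, force=None): finger opening in mm; force is the grip in N (None keeps the last); returns when the fingers have stopped.
- arm.hold(seconds).
- ik(position, orientation): joint angles nearest the present ones, or None.
- optics.get_image(name): name is "scene" or "top"; returns (picture, depth): 480x640x3 uint8, red, green, blue; 480x640 float32, mm along the optical axis (not along the pixel's ray), 0 where there is no reading.
- optics.get_calibration(name): a dict with "fx", "fy", "cx", "cy" (pixels), "dist" ([k1, k2, p1, p2, k3] as OpenCV has them; the pictures are not rectified), "extrinsics" (4x4, takes a point from camera to world coordinates). Camera axes: x right, y down, z forward; pixel columns grow to the right and rows downward; lengths in mm; the calibration is good to about 2 mm. A picture is of the moment at which its call begins. get_calibration takes no time and is no camera call.
A pose or a line that the arm cannot do raises arm.Unreachable and nothing moves.
- arm.hand_in(): hands the job in; it is judged then, once.
Readings, each from a call of its own:
- readout.read_clock(): time.
- readout.read_joints(): joint angles.
- readout.read_qd(): joint speeds.
- readout.read_joint_efforts(): joint torques, N m.
- readout.read_tcp_pos(): TCP position.
- readout.read_orientation(): TCP orientation.
- readout.read_ft_force(): force on the tool from outside, world axes, zero at the start.
- readout.read_torque(): the same for the moment, N m.
- readout.read_width(): finger opening in mm.
- readout.read_grasp_force(): force on a finger pad.
Only numpy, scipy, OpenCV 4.12 (cv2) and the standard library are available. Lean on these libraries where they do the work, as an engineer would, in place of code of your own. Each camera call takes 0.05 s, during which the arm holds its last target. There are 200 camera calls.

## Working session

There is one attempt and no reset: what is moved stays moved. The work goes in short steps, each a Python script; the robot and the scene stay as the last script left them, time stands still between calls to the robot, and variables do not carry over. Pictures are saved under pics/ and viewed, at most 10 in all, crops included, and the job is handed in when it is done.

```bash
mkdir -p pics; ls
python3 - <<'E'
from bench import arm, ik, optics, readout
import cv2,numpy as np
for n in("scene","top"):
    p,d=optics.get_image(n); cv2.imwrite(f"pics/{n}0.png",p[:,:,::-1]); np.save(f"pics/{n}0.npy",d)
    c=optics.get_calibration(n); print(n,c)
print(readout.read_orientation())
E
```

```text
pics
scene {'fx': 438.33113421908, 'fy': 438.33113421908, 'cx': 325.92843833177733, 'cy': 235.3769541151209, 'dist': array([-0.07592096,  0.        ,  0.        ,  0.        ,  0.        ]), 'extrinsics': array([[ 2.08102473e-01,  8.20473893e-01, -5.32462160e-01,
         9.94668919e+02],
       [ 9.77999980e-01, -1.82599148e-01,  1.00864220e-01,
        -9.09288129e+01],
       [-1.44706774e-02, -5.41738075e-01, -8.40422785e-01,
         6.98947442e+02],
       [ 0.00000000e+00,  0.00000000e+00,  0.00000000e+00,
         1.00000000e+00]])}
top {'fx': 520.5171308425768, 'fy': 520.5171308425768, 'cx': 318.6830739324453, 'cy': 240.98779802527147, 'dist': array([-0.03019487,  0.        ,  0.        ,  0.        ,  0.        ]), 'extrinsics': array([[-3.22001746e-02, -9.74705339e-01,  2.21162049e-01,
         3.93768619e+02],
       [-9.99480789e-01,  3.16544313e-02, -6.01239122e-03,
        -9.58004169e+00],
       [-1.14044905e-03, -2.21240819e-01, -9.75218539e-01,
         9.75477926e+02],
       [ 0.00000000e+00,  0.00000000e+00,  0.00000000e+00,
         1.00000000e+00]])}
[ 1.58718750e-01  9.87323469e-01 -8.25177164e-04 -2.12367309e-04]
```

View pics/top0.png

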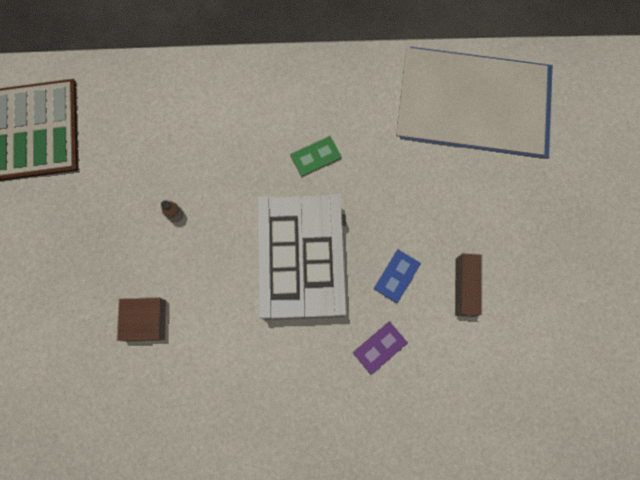

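View pics/scene0.png

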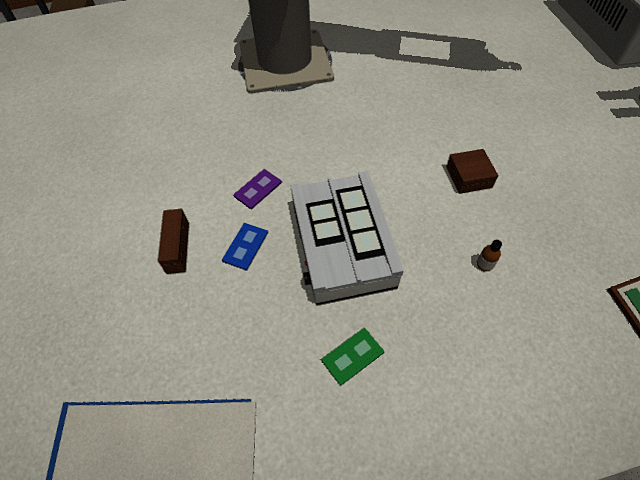

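Top view candidates for the case:
- Black two-window case at (318,262), right lane: this one fits.
- Long three-window case at (284,258).
- Blue (397,276), green (316,156) and purple (380,348) decoys: wrong colours.

The slide box is at (469,285) on the right, the square box at (142,320) and the bottle at (171,210).

```bash
cat > h.py <<'E'
import cv2,numpy as np
from bench import arm, ik, optics, readout
def rays(n,uv):
    c=optics.get_calibration(n);K=np.array([[c['fx'],0,c['cx']],[0,c['fy'],c['cy']],[0,0,1]])
    r=cv2.undistortPoints(np.float64(uv).reshape(-1,1,2),K,c['dist']).reshape(-1,2)
    return np.c_[r,np.ones(len(r))],c['extrinsics']
def cloud(n,d):
    v,u=np.mgrid[:480,:640]; r,E=rays(n,np.stack([u,v],-1))
    return ((r*d.reshape(-1,1))@E[:3,:3].T+E[:3,3]).reshape(480,640,3)
def onplane(n,uv,z):
    r,E=rays(n,uv); w=r@E[:3,:3].T; return E[:3,3]+w*((z-E[2,3])/w[:,2:])
def rect(xy):
    (c,s,a)=cv2.minAreaRect(np.float32(xy)); b=cv2.boxPoints((c,s,a))
    e=[b[1]-b[0],b[2]-b[1]]; e=max(e,key=np.linalg.norm)
    yaw=(np.degrees(np.arctan2(e[1],e[0]))+90)%180-90
    return np.round(c,1),np.round(sorted(s),1),round(yaw,2)
def biggest(m):
    k,l,st,_=cv2.connectedComponentsWithStats(m.astype(np.uint8)); return l==1+np.argmax(st[1:,4])
def win(box):
    m=np.zeros((480,640),bool); a,b,c,d=box; m[b:d,a:c]=1; return m
E
python3 - <<'E'
from h import *
for n,bx,cs,ln,sq in(("top",(445,240,500,330),(301,225,336,300),(245,185,360,330),0),("scene",(150,200,200,285),(300,195,346,250),(285,165,410,310),0)):
    p=cv2.imread(f"pics/{n}0.png");d=np.load(f"pics/{n}0.npy");P=cloud(n,d)
    g=p.max(2)
    m=win(bx)&(P[...,2]>43)&(d>0); print(n,"box z",np.median(P[m][:,2]),rect(P[m][:,:2]),rect(onplane(n,np.argwhere(biggest(m))[:,::-1],50)[:,:2]))
    m=win(ln)&(P[...,2]>50)&(d>0);print("bench",rect(P[m][:,:2]),np.percentile(P[m][:,2],[5,50,95]))
    m=biggest(win(cs)&(g<75)); print("case",m.sum(),rect(onplane(n,np.argwhere(m)[:,::-1],68)[:,:2]))
    gm=biggest(win((150,270,640,480) if 0 else ln)&(P[...,2]>55)); 
p=cv2.imread("pics/top0.png")[185:330,245:500]; cv2.imwrite("pics/crop.png",cv2.resize(p,None,fx=3.1,fy=3.1,interpolation=cv2.INTER_CUBIC))
E
```

```text
top box z 50.363334746242685 (array([ 517.2, -286.4]), array([ 36.6, 112.1]), np.float32(-5.48)) (array([ 516.7, -285.8]), array([ 36.4, 112.4]), np.float32(-5.71))
bench (array([578.4,  18.2]), array([150.4, 220.8]), np.float32(0.29)) [58.73423342 67.07992531 70.63130073]
case 376 (array([561.8, -11.9]), array([49.5, 86.8]), np.float32(-0.07))
scene box z 49.14429013722861 (array([ 517.4, -286. ]), array([ 38.8, 113.9]), np.float32(-5.18)) (array([ 520.8, -284.9]), array([ 38.9, 114.4]), np.float32(-5.55))
bench (array([577.9,  18.3]), array([151. , 223.1]), np.float32(0.27)) [58.05205833 66.21138724 68.96007218]
case 620 (array([564.7, -11. ]), array([52.1, 96. ]), np.float32(0.23))
```

View pics/crop.png

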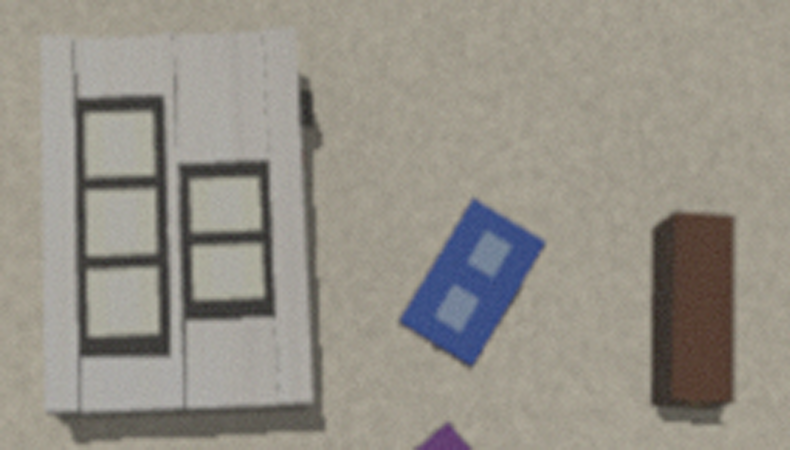

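The crop confirms the black two-window case in the right lane (crop ~(227,240)). I'll push its far end with the closed fingers, which is geometrically positive and needs no friction on top.

```bash
cat >> h.py <<'E'
from scipy.spatial.transform import Rotation as R
def down(yawdeg,base=(0,1,0,0)): return (R.from_euler('z',yawdeg,degrees=True)*R.from_quat(base)).as_quat()
def case_meas(n,box,tag):
    p,d=optics.get_image(n); cv2.imwrite(f"pics/{n}{tag}.png",p[:,:,::-1]); np.save(f"pics/{n}{tag}.npy",d)
    return p,d
E
python3 - <<'E'
from h import *
q=down(0.3); j=ik([640,-12.5,150],q); print(j, ik([640,-12.5,150],down(0.3,(1,0,0,0))))
arm.command_gripper(0)
arm.move_to([640,-12.5,150],q)
arm.move_straight([640,-12.5,63.5],speed=120,max_force=8)
print(readout.read_tcp_pos(),readout.read_ft_force(),readout.read_width())
print(arm.move_straight([542,-13,63.5],speed=40,max_force=8),readout.read_tcp_pos(),readout.read_ft_force())
case_meas("top",0,"1"); case_meas("scene",0,"1")
a=cv2.imread("pics/top1.png")[185:385,235:435];b=cv2.imread("pics/scene1.png")[130:330,260:460]
cv2.imwrite("pics/c1.png",cv2.resize(np.hstack([a,b]),None,fx=2,fy=2,interpolation=cv2.INTER_CUBIC)); print(readout.read_clock())
E
```

```text
[-9.95990436e-02  2.85573535e-01  1.46104828e+00 -4.44089210e-16
  1.39497084e+00 -1.67563136e+00] [-9.95990436e-02  2.85573535e-01  1.46104828e+00 -4.44089210e-16
  1.39497084e+00  1.46596130e+00]
[640.7032644  -12.5222974   64.40018409] [-0.01903435  0.30091231  0.79612047] -0.11024159112121022
False [542.05950304 -13.03017096  63.48150124] [-0.14841962  1.40684031  0.09551035]
7.0667
```

View pics/c1.png

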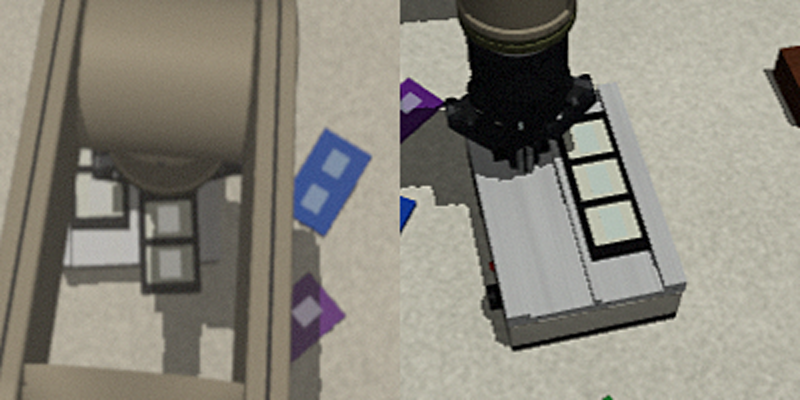

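The case's near end shows at top pixel ~(321,331), already sticking out past the bench front (row ~319).

Run:
```python
from h import *
p=cv2.imread("pics/top1.png"); 
print(p[322:338,318:324].max(2).mean(1).round(), p[312:328,280:290].max(2).mean(1).round(), p[325,300:342].max(1))
print(onplane("top",[[306.3,325],[335,325],[321,331.5]],68).round(1))
```

```text
[149. 134. 111.  89.  66.  53.  48.  47.  49.  60.  86.  98. 100. 100.
 101. 102.] [186. 186. 186. 188. 179. 139.  90.  86.  98. 102. 101. 102. 100. 107.
 137. 167.] [107 113 109 115 107  80  61  64 109 155 130 107 101  99 101  96  91  94
  95  91  90  90  85  83  89  86  86  82  82  86  81  76  51  52  49  76
 100 102 101  98  97  99]
[[451.7  11.   68. ]
 [450.1 -38.5  68. ]
 [439.8 -14.   68. ]]
```

Run:
```python
from h import *
q=down(0.3)
arm.move_straight([531.5,-13,63.5],speed=30,max_force=8); arm.hold(.4)
arm.move_straight([545,-13,66],speed=60)
arm.move_straight([545,-13,140],speed=150)
arm.command_gripper(70)
arm.move_straight([451,-13,140],speed=150)
case_meas("top",0,"2"); case_meas("scene",0,"2")
a=cv2.imread("pics/top2.png")[185:385,235:435];b=cv2.imread("pics/scene2.png")[130:330,260:460]
cv2.imwrite("pics/c2.png",cv2.resize(np.hstack([a,b]),None,fx=2,fy=2,interpolation=cv2.INTER_CUBIC)); print(readout.read_clock(),readout.read_width())
```

```text
10.525 70.35982075929613
```

View pics/c2.png

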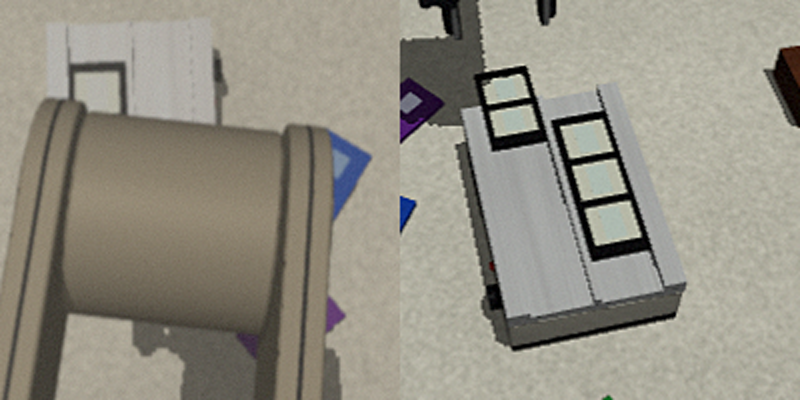

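The scene crop shows the case flat in its lane with its near end overhanging; corners are at roughly (298,167), (324,163), (332,201) and (307,205). I'll measure it.

Run:
```python
from h import *
p=cv2.imread("pics/scene2.png"); m=biggest(win((292,158,338,210))&(p.max(2)<75))
print(m.sum(),rect(onplane("scene",np.argwhere(m)[:,::-1],68)[:,:2]))
d=np.load("pics/scene2.npy");P=cloud("scene",d); w=P[win((300,168,330,203))]; print(np.median(w,0))
```

```text
556 (array([476.9, -18.9]), array([67.2, 95.2]), np.float32(1.44))
[481.47003684 -12.93316048  67.52123878]
```

Run:
```python
from h import *
print(arm.move_straight([451,-13,44],speed=100,max_force=8),readout.read_tcp_pos())
arm.command_gripper(45,force=35); arm.hold(.3)
print(readout.read_width(),readout.read_grasp_force(),readout.read_ft_force())
arm.move_straight([451,-13,54],speed=40)
arm.move_straight([451,-13,140],speed=100); print(readout.read_width(),readout.read_grasp_force(),readout.read_clock())
case_meas("top",0,"3"); case_meas("scene",0,"3")
a=cv2.imread("pics/top3.png")[185:385,235:435];b=cv2.imread("pics/scene3.png")[100:300,230:430]
cv2.imwrite("pics/c3.png",cv2.resize(np.hstack([a,b]),None,fx=2,fy=2,interpolation=cv2.INTER_CUBIC))
```

```text
False [451.67297489 -13.07954018  44.71806143]
51.161355516837226 36.78824543952942 [-2.32040168  2.87642124  6.03850673]
51.333195860729965 36.844491362571716 13.6333
```

View pics/c3.png

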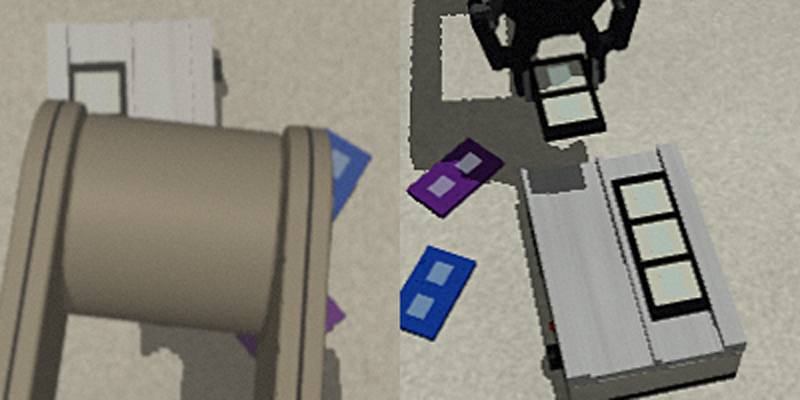

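The case is held level-looking in the scene view, at around (314,150). Next I check tilt and offset by depth.

Run:
```python
from h import *
d=np.load("pics/scene3.npy");P=cloud("scene",d);p=cv2.imread("pics/scene3.png")
poly=np.zeros((480,640),np.uint8); cv2.fillPoly(poly,[np.array([[301,148],[325,144],[330,163],[304,167]])],1)
w=P[(poly>0)&(d>0)]; w=w[abs(w[:,2]-np.median(w[:,2]))<15]
A=np.c_[w[:,:2]-w[:,:2].mean(0),np.ones(len(w))]; print(w.mean(0),np.linalg.lstsq(A,w[:,2],rcond=None)[0])
# far end corners
zt=np.linalg.lstsq(A,w[:,2],rcond=None)[0]
print(onplane("scene",[[(545-400)/2+230,100+140/2],[(605-400)/2+230,100+131/2]],w[:,2].mean()))
print(readout.read_tcp_pos())
```

```text
[496.43029999 -11.25216374 161.71918489] [-5.38289629e-03 -9.66577034e-03  1.61719185e+02]
[[522.92444545 -37.27095665 161.71918489]
 [524.20730229  12.17094427 161.71918489]]
[450.3568481  -12.9055374  139.02767758]
```

Run:
```python
from h import *
q=down(-5.5); c=[492.9,-283.7]
arm.move_straight([*c,140],q,speed=130); arm.hold(.3)
arm.move_straight([*c,48],speed=80)
print(readout.read_tcp_pos(),readout.read_width(),arm.move_straight([*c,31],speed=15,max_force=3),readout.read_tcp_pos(),readout.read_ft_force())
p,d=case_meas("scene",0,"4"); cv2.imwrite("pics/c4.png",cv2.resize(p[150:320,100:300,::-1],None,fx=3,fy=3,interpolation=cv2.INTER_CUBIC)); print(readout.read_clock())
```

```text
[ 493.40686085 -284.07600501   48.77053884] 51.22221323697355 True [ 492.78138809 -283.61196637   35.3433302 ] [-0.66081668  0.07668669  6.59051577]
18.45
```

View pics/c4.png

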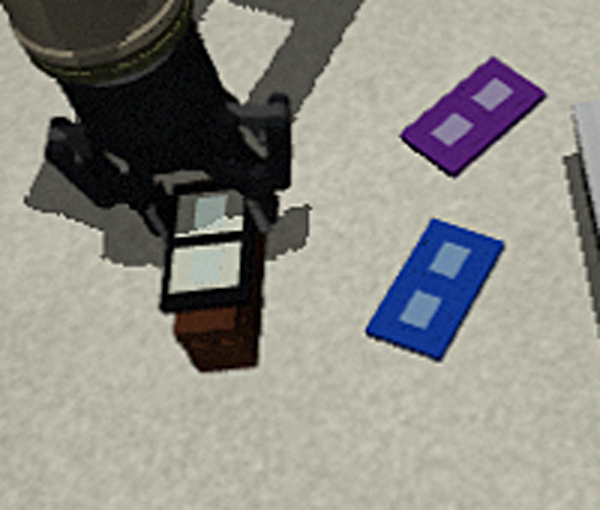

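The case sits on the box with its far end at crop (205,300), parallel to the box. Contact came at the expected height (TCP 35.3), so I release and check.

Run:
```python
from h import *
arm.command_gripper(64); arm.hold(.3)
print(readout.read_width(),readout.read_ft_force())
arm.move_straight([492.9,-283.7,140],speed=80)
arm.move_straight([400,-120,230],speed=200); arm.hold(.3)
for n,b in(("top",(440,230,510,340)),("scene",(140,180,215,290))):
    p,d=case_meas(n,0,"5");P=cloud(n,d);g=p.max(2)
    m=biggest(win(b)&(P[...,2]>53.5)&(d>0)&(P[...,2]<70)); print(n,np.median(P[m][:,2]),rect(onplane(n,np.argwhere(m)[:,::-1],58)[:,:2]))
a=cv2.imread("pics/top5.png")[225:345,425:525];b=cv2.imread("pics/scene5.png")[175:295,125:225]
cv2.imwrite("pics/c5.png",cv2.resize(np.hstack([a,b]),None,fx=4,fy=4,interpolation=cv2.INTER_CUBIC)); print(readout.read_clock())
```

```text
63.97426375186044 [-0.29616952 -0.73721937  0.38492963]
top 58.52789194540503 (array([ 540.5, -288.6]), array([38.3, 52.3]), np.float32(84.23))
scene 57.4062898874821 (array([ 517.1, -284. ]), array([54.6, 92.8]), np.float32(-5.01))
22.0917
```

View pics/c5.png

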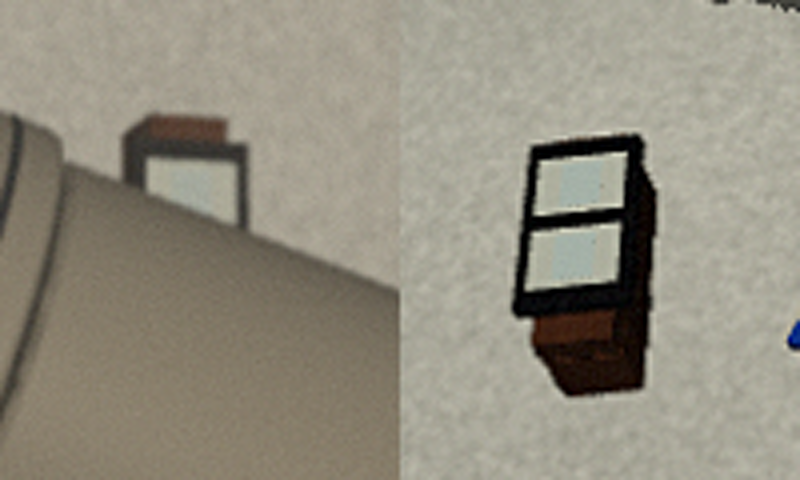

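The case lies flat and centred on the box within about 3 mm, and the yaw matches.

```bash
python3 -c "
from bench import arm
print(arm.hand_in())"
```

```text
the job is handed in; nothing more can be done
None
```

I handed the job in with the short case resting flat on the slide box, about 3 mm off centre and within a degree of its lengthwise direction by my camera measurements; no verdict came back, and I did not re-measure the long case, square box or bottle at the end.

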